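Ease the annealing carrier over the sill of the cooling rack

TASK

Put the aluminium carrier with its two glass jars away in the lower bay of the cooling rack: take it by its grip plate, lift only its front edge onto the raised sill and set it down there, with its back edge still standing on the bench, then push it from behind over the sill until it just meets the clay stop bar, without shoving the bar back. Do not carry it (the back edge stays on the bench until the carrier is about half-way in). Leave it lying flat behind the sill, square in the bay and against the stop, with the jars upright in it and the other things on the bench where they were.

Things in the scene. Friction and masses are not known exactly. Their poses are not given: they have to be found in the camera images.
- rack: Steel cooling rack fixed to the bench. Origin: on the bench, foot of the middle of the sill's front face; x runs level into the bay, y left along the sill, z up. Sill: x 0 to 12 mm, 20 mm high. Bay floor behind it: 13 mm above the bench, x 12 to 215. Posts 16 mm square at x 0 to 16 and 199 to 215, inner faces at y = -75 and 75 (150 mm clear).
- rack_shelf (a point): Middle of the lower front edge of the rack's slatted shelf (rack x = -20 mm, z = 210 mm). The front slat covers rack x -20 to 20, full width 190 mm; side rails (|y| 75 to 91) hang to z = 195; stock on top up to z = 290. Near or past the sill a gripper must lean under it: fingers forward and down, tool 25 to 45 degrees from vertical.
- stop (a joint): Clay stop bar across the bay floor, 110 mm wide (y), 18 mm thick, 45 mm high, on stiff runners: it gives way to about 20 N. Value in m: 0 when its front face is at rack x = 169 mm, growing as it moves away along rack x (starts 0 to 0.013). A carrier against it leaves 7 to 20 mm between carrier tail and the back of the sill.
- bay_home (a point): Point that moves with the stop bar, on the bay floor 150 mm before the middle of its front face: the middle of the carrier's lower back edge comes here when the carrier is home, square against the stop. Axes along the rack's.
- carrier: Open aluminium tray, 150 mm long (x), 110 wide (y), walls 45 mm high, walls and floor 4 mm thick, 0.4 to 0.75 kg. Origin: centre of its underside; x points to its front (nose), z up. A 6 mm partition 44 mm high runs along its middle, with an upright grip plate on its front part. Starts flat on the bench, nose to the sill 20 to 65 mm off, askew. Its flat tail wall can be pushed on.
- carrier_nose (a point): Middle of the carrier's lower front edge (carrier x = 75 mm, underside).
- carrier_tail (a point): Middle of the carrier's lower back edge (carrier x = -75 mm, underside).
- carrier_grip (a point): Point to grip on the grip plate: carrier x = 48 mm, z = 75 mm, in the plate's mid plane. The plate is 10 mm thick across carrier y, runs from x = 23 to 73 mm and up to z = 90 mm.
- jar_a: Small glass jar, white cap, 36 mm across, 38 mm high, loose in the carrier's left half (its y > 0); origin: centre of its underside, z up.
- jar_b: The same, loose in the carrier's right half.
- flask: Bystander: flat-bottomed glass flask, 84 mm across, 114 mm high; origin: centre of its underside.
- bottle: Bystander: amber glass bottle, 56 mm across, 110 mm high; origin: centre of its underside.
- hone: Bystander: grey stone, 120 x 45 x 25 mm; origin: centre of its underside.
- paddle: Bystander: steel paddle with wooden handle lying flat, about 190 mm long; origin near its middle.
- corkblock: Bystander: cork block, 80 x 60 x 30 mm; origin: centre of its underside.
Mind the look-alikes: they are no part of the job. What is shaped like the jar_a but black or yellow is not meant.

How it is judged (in metres and radians):
On the way, in this order (a step that is already met when the one before it is completed fails the run):
1. the carrier's front edge is up on the sill while its back edge still stands on the bench (x of carrier_nose in the frame of rack between 0.004 and 0.06 m and z of carrier_nose in the frame of rack above 0.018 m and z of carrier_tail in the frame of rack below 0.008 m and contact force between the fingers and carrier below 0.2 N), for 0.2 s.
2. the carrier, tail past the sill, touches the stop bar (contact force between carrier and stop above 0.5 N and x of carrier_tail in the frame of rack above 0.012 m), for 0.05 s.
At the end, for the whole second after the job is handed in: The carrier lies flat on the bay floor, its tail behind the sill (past its 12 mm thickness and dropped: both edges within 4 mm of the floor), its nose within 6 mm of the stop bar, turned less than 5 degrees from the rack, within 25 mm of the bay's middle line, at rest; both jars upright in it (x of carrier_tail in the frame of rack above 0.013 m and z of each of carrier_tail, carrier_nose in the frame of rack below 0.017 m and x of carrier_tail in the frame of bay_home above -0.006 m and angle between carrier's own z axis and vertical below 0.04 rad and angle between the x axis of carrier and the x axis of rack, either way round below 0.09 rad and y of carrier in the frame of rack between -0.025 and 0.025 m and linear speed of carrier below 0.01 m/s and angle between each of jar_a, jar_b's own z axis and vertical below 0.3 rad and horizontal distance between each of jar_a, jar_b and carrier below 0.08 m and linear speed of each of jar_a, jar_b below 0.02 m/s); the robot touches nothing.
It fails at once if the carrier is carried: its back edge is more than 15 mm above the bench while less than 50 mm of it is past the sill's front (z of carrier_tail in the frame of rack above 0.015 m and x of carrier_tail in the frame of rack below -0.1 m).
It fails at once if the stop bar is shoved back by more than 7 mm (distance of bay_home from where it was at the start of the episode above 0.007 m).
It fails at once if a jar tips over (angle between any of jar_a, jar_b's own z axis and vertical above 0.8 rad).
It fails at once if a bystander is shifted by more than 30 mm (distance of any of flask, bottle, hone, paddle, corkblock from where it was at the start of the episode above 0.03 m).
It also fails if it takes over 48 s, if anything falls off the work surface, if the arm or the gripper's body presses on something with over 40 N, if the wrist force passes 120 N, or if a joint passes its speed limit or range.

ROBOT

A 7-joint arm with a two-finger parallel gripper is mounted at the origin on the work surface. World frame = base frame: x ahead of the robot, y to its left, z up, the work surface at z = 0. Lengths are in mm, angles in rad, forces in N, time in s.
With the tool pointing down it reaches from about 400 to 850 mm from the base axis. Payload 10.4 kg.
Tool frame: the origin (TCP) lies between the finger pads; the fingertips stand manip.nose_length ahead of it and the grasp point (between the pads) lies 11 mm behind it (manip.nose_length is the distance from the TCP to the fingertips, in mm); z points along the fingers, y is the line along which they close (so a half turn about z gives the same grasp; the last joint's range is limited). The gripper opens to 85 mm and grips with 20 to 120 N. Pads are 22 mm wide; open, the fingers measure 114 mm over their backs; the gripper's body (76 mm by 85 mm) begins 54 mm behind the grasp point. The pads swing forward as they close: fully open they stand 13 mm farther back than shut.
Start: joints at [-1.296, 0.332, -0.065, 1.46, 0.022, 1.35, -0.088], TCP at [183.373, 597.515, 239.338] pointing down, gripper open.
Joint ranges: [-2.6, 2.6], [-0.5, 2.12], [-1.47, 1.34], [0.16, 2.42], [-1.27, 4.41], [0.06, 2.06], [-2.6, 2.6]. Speed limits (rad/s): [2.22, 2.22, 2.79, 2.79, 3.14, 3.14, 3.14].

INTERFACE

Orientations are given as a rotation vector (axis times angle).
In Python, from rig import manip, camera, nets gives the robot as it stands.
- The arm moves only by the shell command python3 -m creep 'ROWS'. ROWS is JSON, one flat list of numbers, 7 for each row, row after row: the shift along the world's x, y, z each as a share of 250 mm, from -1 to 1, then the turn, a rotation vector about the world's x, y, z each as a share of 30 degrees, from -1 to 1, then the opening, from -1 (shut) to 1 (fully open). A call has 1 to 10 rows; each row shifts and turns the commanded pose from where the row before left it; what a row does not reach is not made up. A row lasts 1/12 s, in which the tool goes at most 41.7 mm and 7.16 degrees, less where a joint would pass 70% of its speed; a pose out of reach is approached as far as the arm can. A call with a number of a shift or a turn outside -1 to 1 is refused whole. A call with a gripper value outside its range is refused whole. The fingers move at their own pace and stop on an object; the grip force is fixed at half the most. Time passes only in rows, so rows that do not move let the fingers close. It gives the time, the measured TCP pose, the force, the opening and the grip force at its end, in the units of the state.
- manip.get_obs(): the state, without advancing time (a new reading comes with each control period).
- camera(name): name is "scene" or "top" or "wrist"; returns a dict with "frame" (480x640x3 uint8, red, green, blue), "range_z" (480x640 float32, mm along the optical axis (not along the pixel's ray), 0 where there is no reading), "fx", "fy", "cx", "cy" (pixels), "cam_to_world" (4x4, takes a point from camera to world coordinates). Camera axes: x right, y down, z forward; pixel columns grow to the right and rows downward; lengths in mm; the calibration is good to about 2 mm. The wrist camera is an equidistant fisheye: a pixel r from the principal point sees the ray r / f radians off the axis. A picture is of the moment at which its call begins.
- manip.close_job(): hands the job in; it is judged then, once.
Trained networks look in the newest picture that a camera, given by its name, has taken for a name from the list of things; names that differ only in an ending like _2 or _b are one class to them, and where a whole thing is asked for, a point or a joint stands for the part that bears it (a point fixed in the world has none). Each returns a list of dicts, best first, with "conf" (0 to 1); they miss things now and then, are a little off and sometimes report something else, mostly with a low value. They report only what shows in the picture. A call takes as long as a camera call. They do not tell look-alikes from the thing itself.
- nets.masks_of(camera, thing): "region" (480x640 bool, what is visible of it) and "rect" ([centre column, centre row, width, height] in pixels, round what is visible of it).
The state is a dict: "clock": time; "joints": joint angles; "dq": joint speeds; "joint_torque": joint torques, N m; "tool_pos": TCP position; "tool_rot": TCP orientation; "wrist_force": force on the tool from outside, world axes, zero at the start; "moment": the same for the moment, N m; "finger_gap": opening from 0.0 (shut) to 1.0 (fully open); "gripper_force": force on a finger pad.
Only numpy, scipy, OpenCV 4.12 (cv2) and the standard library are available. Lean on these libraries where they do the work, as an engineer would, in place of code of your own. Each camera call takes 0.05 s, during which the arm holds its last target. There are 200 camera calls.

## Working session

There is one attempt and no reset: what is moved stays moved. The work goes in short steps, Python scripts to look and compute and a shell command to move; the robot and the scene stay as the last step left them, time stands still between calls to the robot, and variables do not carry over. Pictures are saved under pics/ and viewed, at most 10 in all, crops included, and the job is handed in when it is done.

```bash
ls; mkdir -p pics
cat > h.py <<'E'
import numpy as np, cv2
from rig import manip, camera, nets
def shot(n,name=None):
    c=camera(n)
    if name: cv2.imwrite(f'pics/{name}.png',c['frame'][:,:,::-1])
    return c
def cloud(c):
    z=c['range_z'];v,u=np.mgrid[:480,:640]
    p=np.stack([(u-c['cx'])/c['fx']*z,(v-c['cy'])/c['fy']*z,z,np.ones_like(z)],-1)
    P=p@np.asarray(c['cam_to_world']).T
    P=P[...,:3]; P[z==0]=np.nan
    return P
E
python3 - <<'E'
from h import *
print(manip.get_obs(), manip.nose_length)
for n in ('scene','top'):
    c=shot(n,n+'0');P=cloud(c);print(n,c['fx'],np.round(c['cam_to_world'],2).tolist())
    for t in ('rack','carrier','carrier_grip','stop','jar_a','flask','bottle','hone','paddle','corkblock'):
        for m in nets.masks_of(n,t)[:4]:
            print(t,round(m['conf'],2),np.round(m['rect']),np.round(np.nanmedian(P[m['region']],0)))
E
```

```text
pics
{'clock': 0.0, 'joints': array([-1.29560723,  0.33285647, -0.06470795,  1.46094445,  0.02158162,
        1.34988255, -0.0885057 ]), 'dq': array([ 0.00016776,  0.00048493,  0.00075562, -0.00071308,  0.00195098,
        0.0012813 , -0.00103903]), 'joint_torque': array([-4.10475222e-04, -6.25444365e+01,  4.86177730e-02, -3.91607666e+01,
        1.60815421e-02,  9.59867612e-03, -8.18061096e-06]), 'tool_pos': array([183.2678611 , 597.14933965, 238.5240565 ]), 'tool_rot': array([-4.65985994e-01, -3.10667520e+00,  2.17792081e-03]), 'wrist_force': array([ 0.43609091,  0.90610114, -0.32998425]), 'moment': array([ 0.02208067,  0.0052799 , -0.00706858]), 'gripper_force': 0.0, 'finger_gap': 0.9945723488922028} 8.0
scene 440.87263971689913 [[-0.93, -0.33, 0.15, 476.53], [-0.36, 0.85, -0.39, 308.25], [0.01, -0.42, -0.91, 834.95], [0.0, 0.0, 0.0, 1.0]]
rack 0.71 [236. 198. 172. 178.] [742.   8. 222.]
carrier 0.74 [364. 264.  90.  86.] [510. -34.  21.]
carrier 0.28 [338. 167.  32.  45.] [ 615. -206.   68.]
carrier_grip 0.63 [363. 262.  92.  88.] [510. -33.  21.]
stop 0.7 [206. 220.  22.  52.] [
[... 893 characters left out ...]
.  57.  11.] [822. -10.  57.]
stop 0.33 [349. 151. 150. 186.] [737. -28. 223.]
jar_a 0.89 [416. 336.  24.  26.] [ 452. -150.   37.]
jar_a 0.82 [293. 370.  23.  18.] [397.  62.  37.]
jar_a 0.81 [336. 328.  21.  19.] [470.  -9.  41.]
jar_a 0.71 [333. 385.  23.  18.] [369.  -6.  37.]
flask 0.58 [246. 278.  46.  44.] [549. 139.  66.]
bottle 0.93 [457. 241.  32.  41.] [ 613. -215.   75.]
bottle 0.72 [349. 151. 150. 182.] [737. -29. 223.]
bottle 0.2 [438. 184.  37.  48.] [ 727. -196.   29.]
hone 0.63 [246. 355.  33.  68.] [417. 147.  24.]
paddle 0.82 [476. 320.  42. 108.] [ 521. -264.    3.]
paddle 0.53 [352. 310.  65.  88.] [511. -39.   4.]
corkblock 0.64 [439. 183.  36.  48.] [ 727. -196.   29.]
```

View pics/top0.png

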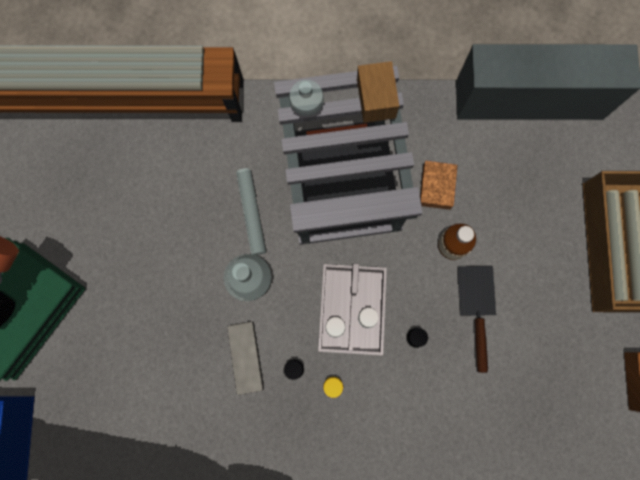

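View pics/scene0.png

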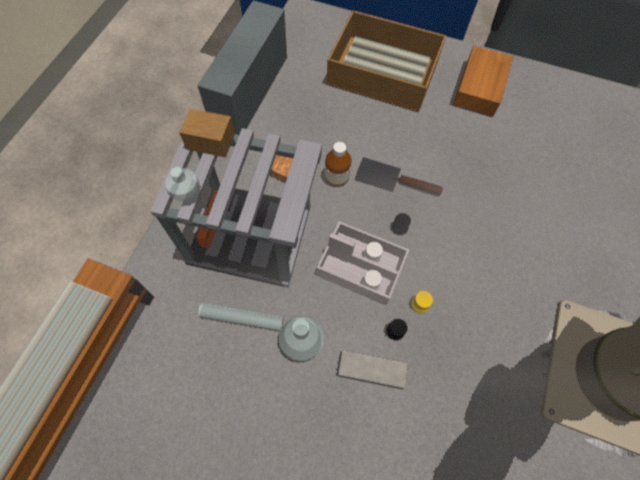

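The carrier is the pale tray at top-image (352,309), nose at row ~265, with white caps at (336,327) and (368,317). Candidates for jars are black (294,369), (417,337) and yellow (333,387), all outside the tray, so rejected. The rack's sill is at (350,234), the clay stop behind it at (339,131).

```bash
cat >> h.py <<'E'
def hull_rect(p):
    return cv2.minAreaRect(p[:,:2].astype(np.float32))
E
python3 - <<'E'
from h import *
from scipy.optimize import least_squares
cl={}
for n in ('top','scene'):
    c=shot(n);P=cloud(c);cl[n]=P
    x,y,z=P[...,0],P[...,1],P[...,2]
    img=c['frame'].astype(int)
    def sel(m,name):
        p=P[m];print(n,name,len(p),[np.round(t,1) for t in hull_rect(p)] if len(p)>5 else '',np.round(np.median(p,0),1) if len(p) else '')
        return p
    m=nets.masks_of(n,'carrier')[0]['region'];m=cv2.dilate(m.astype(np.uint8),np.ones((5,5)))>0
    sel(m&(z>38)&(z<50),'rim')
    g=sel(m&(z>55)&(z<96),'plate')
    near=(x>560)&(x<900)&(abs(y)<150)
    s=sel(near&(z>15)&(z<24)&(x<680),'sill')
    sel(near&(z>205)&(z<240),'slats')
    f=sel(near&(z>205)&(z<240)&(x<690),'front slat')
    print(np.round(np.percentile(f[:,2],[5,50,95])))
    red=(img[...,0]>img[...,2]*1.6)&near&(z>15)&(z<70)
    r=sel(red,'stop'); 
    sel(red&(z>53),'stoptop')
    b=sel(near&(abs(z-13)<4)&(x>650),'floor')
    for q in np.linspace(-100,100,9):
        k=near&(abs(y-q)<6)&(z>205)&(z<240)
        if k.any(): print('  slat front at y',q,np.round(np.percentile(x[k],1),1))
E
```

```text
top rim 1091 [array([500.7, -39.1]), array([110. , 150.1]), np.float64(86.8)] [484.1 -38.3  43.3]
top plate 208 [array([548.4, -41.7]), array([10. , 50.1]), np.float64(86.8)] [546.3 -40.5  88.5]
top sill 904 [array([616.4,  11.6]), array([280.6, 109.2]), np.float64(86.2)] [638.1  -8.3  19.3]
top slats 11240 [array([730.4, -24.3]), array([236.1, 190.8]), np.float64(8.0)] [702.2 -19.5 223.3]
top front slat 4659 [array([658.1, -34.2]), array([ 90.1, 190.2]), np.float64(8.0)] [637.9 -23.6 223.5]
[209. 224. 226.]
top stop 207 [array([832.2, -23.3]), array([ 25.2, 137. ]), np.float64(8.3)] [822.9 -12.3  56.6]
top stoptop 199 [array([822.1, -10.9]), array([  8.8, 109.5]), np.float64(8.4)] [822.3 -10.5  56.7]
top floor 3324 [array([741.3,  14.5]), array([206.8, 263.6]), np.float64(6.5)] [743.1 -31.2  12. ]
  slat front at y -100.0 622.7
  slat front at y -75.0 618.9
  slat front at y -50.0 615.5
  slat front at y -25.0 611.8
  slat front at y 0.0 608.5
  slat front at y 25.0 605.0
  slat front at y 50.0 601.8
  slat front at y 75.0 723.7
scene rim 1073 [array([500.5, -36.8]), array([112.4, 1
[... 306 characters left out ...]
), np.float64(8.0)] [704.5  -8.7 224. ]
scene front slat 3558 [array([657.8, -31.7]), array([ 89.9, 191.6]), np.float64(7.6)] [638.   -8.9 224.2]
[209. 224. 226.]
scene stop 339 [array([816.3,  -9.1]), array([ 19.9, 111.9]), np.float64(8.6)] [808.8  31.   55.1]
scene stoptop 188 [array([817.1,  -9.1]), array([ 18.6, 111.6]), np.float64(8.8)] [816.3  27.2  57. ]
scene floor 4087 [array([745.4,  14.5]), array([196.2, 259.5]), np.float64(8.1)] [740.8  24.5  12.3]
  slat front at y -100.0 623.0
  slat front at y -75.0 619.5
  slat front at y -50.0 615.8
  slat front at y -25.0 612.2
  slat front at y 0.0 608.9
  slat front at y 25.0 605.4
  slat front at y 50.0 601.8
  slat front at y 75.0 721.9
```

Run:
```python
import cv2
a=cv2.imread('pics/top0.png')[120:360,230:440]
cv2.imwrite('pics/topcrop.png',cv2.resize(a,None,fx=2.5,fy=2.5,interpolation=cv2.INTER_CUBIC))
```

```text
(no output)
```

View pics/topcrop.png

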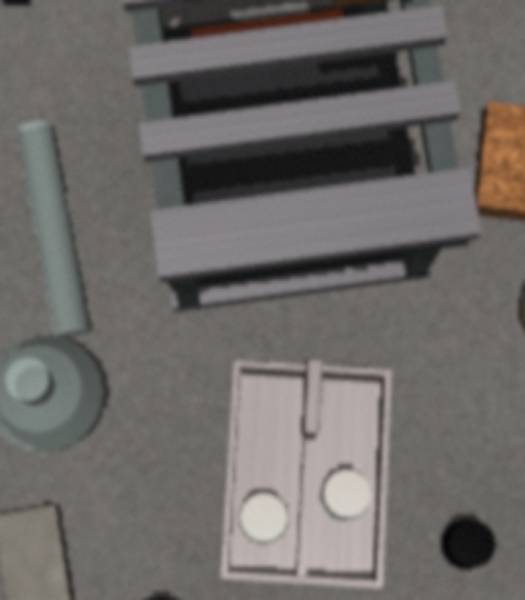

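```bash
cat >> h.py <<'E'
from scipy.spatial.transform import Rotation as R
RY=np.radians(8.0); RO=np.array([633.7,-36.5,0.]); RX=R.from_euler('z',RY)
def rack2w(p): return RX.apply(p)+RO
def w2rack(p): return RX.inv().apply(np.asarray(p)-RO)
def tool(yaw,lean):   # deg, fingers forward along yaw; tool y ~ +left
    y,l=np.radians([yaw,lean]);z=np.array([np.sin(l)*np.cos(y),np.sin(l)*np.sin(y),-np.cos(l)]);Y=np.array([-np.sin(y),np.cos(y),0])
    return R.from_matrix(np.column_stack([np.cross(Y,z),Y,z]))
def go(pos,rot,cur=None):
    if cur is None:
        o=manip.get_obs();cur=(o['tool_pos'],R.from_rotvec(o['tool_rot']))
    d=np.asarray(pos)-cur[0];w=(rot*cur[1].inv()).as_rotvec(degrees=True)
    n=max(np.linalg.norm(d)/41.7,np.linalg.norm(w)/7.16)
    print('dist',np.round(d,1),'turn',np.round(w,1),'minrows',round(n,2),'TOTAL shares',np.round(np.r_[d/250,w/30],3))
    return (np.asarray(pos),rot)
E
python3 - <<'E'
from h import *
cy=R.from_euler('z',-3.2,degrees=True)
grip=np.array([500.6,-38,0])+cy.apply([48,0,75]);T=tool(-3.2,28);d=T.as_matrix()[:,2]
print(grip,d)
c=go(grip+11*d-75*d+[0,0,40],T)
c=go(grip+11*d,T,c)
E
```

```text
[548.52515668 -40.67943224  75.        ] [ 0.46873955 -0.02620661 -0.88294759]
dist [ 335.1 -636.5  -67.8] turn [ -4.9 -27.6  13.6] minrows 17.33 TOTAL shares [ 1.34  -2.546 -0.271 -0.165 -0.921  0.453]
dist [  35.2   -2.  -106.2] turn [0. 0. 0.] minrows 2.68 TOTAL shares [ 0.141 -0.008 -0.425  0.     0.     0.   ]
```

```bash
python3 -m creep '[0.067,-0.127,0,-0.008,-0.046,0.023,1, 0.067,-0.127,0,-0.008,-0.046,0.023,1, 0.067,-0.127,0,-0.008,-0.046,0.023,1, 0.067,-0.127,0,-0.008,-0.046,0.023,1, 0.067,-0.127,0,-0.008,-0.046,0.023,1, 0.067,-0.127,0,-0.008,-0.046,0.023,1, 0.067,-0.127,0,-0.008,-0.046,0.023,1, 0.067,-0.127,0,-0.008,-0.046,0.023,1, 0.067,-0.127,0,-0.008,-0.046,0.023,1, 0.067,-0.127,0,-0.008,-0.046,0.023,1]'; python3 -m creep '[0.067,-0.127,0,-0.008,-0.046,0.023,1, 0.067,-0.127,0,-0.008,-0.046,0.023,1, 0.067,-0.127,0,-0.008,-0.046,0.023,1, 0.067,-0.127,-0.02,-0.008,-0.046,0.023,1, 0.067,-0.127,-0.04,-0.008,-0.046,0.023,1, 0.067,-0.127,-0.04,-0.008,-0.046,0.023,1, 0.067,-0.127,-0.05,-0.008,-0.046,0.023,1, 0.067,-0.127,-0.05,-0.008,-0.046,0.023,1, 0.067,-0.127,-0.04,-0.008,-0.046,0.023,1, 0.067,-0.127,-0.03,-0.008,-0.046,0.023,1]'
python3 - <<'E'
from h import *
cy=R.from_euler('z',-3.2,degrees=True)
grip=np.array([500.6,-38,0])+cy.apply([48,0,75]);T=tool(-3.2,28);d=T.as_matrix()[:,2]
c=go(grip+11*d-50*d,T)
c=go(grip+11*d,T,c)
E
```

```text
clock: 2.13
tool_pos: [351.4, 278.4, 239.5]
tool_rot: [0.255, 2.885, -0.008]
wrist_force: [0.8, -1.2, 1.0]
finger_gap: 0.998
gripper_force: 0.0
clock: 2.97
tool_pos: [518.6, -39.5, 171.3]
tool_rot: [0.069, 2.651, -0.016]
wrist_force: [1.0, 0.2, -0.6]
finger_gap: 1.001
gripper_force: 0.0
dist [ 11.7  -0.2 -61.9] turn [-0.1  0.  -0.2] minrows 1.51 TOTAL shares [ 0.047 -0.001 -0.248 -0.002  0.001 -0.008]
dist [ 23.4  -1.3 -44.1] turn [0. 0. 0.] minrows 1.2 TOTAL shares [ 0.094 -0.005 -0.177  0.     0.     0.   ]
```

```bash
python3 -m creep '[0.016,0,-0.083,0,0,0,1, 0.016,0,-0.083,0,0,0,1, 0.015,-0.001,-0.082,0,0,-0.008,1, 0.03,-0.002,-0.06,0,0,0,0.2, 0.032,-0.002,-0.06,0,0,0,-0.2, 0.032,-0.001,-0.057,0,0,0,-0.4, 0,0,0,0,0,0,-0.5]'
python3 - <<'E'
from h import *
c=shot('top','g1');c=shot('wrist','w1')
o=manip.get_obs();print(o['finger_gap'],o['wrist_force'])
E
```

```text
clock: 3.55
tool_pos: [550.9, -37.7, 67.8]
tool_rot: [0.074, 2.657, -0.016]
wrist_force: [-0.9, 0.3, -0.7]
finger_gap: 0.452
gripper_force: 0.0
0.26922614190665867 [ 0.31620898 -0.38739178  0.5536094 ]
```

View pics/w1.png

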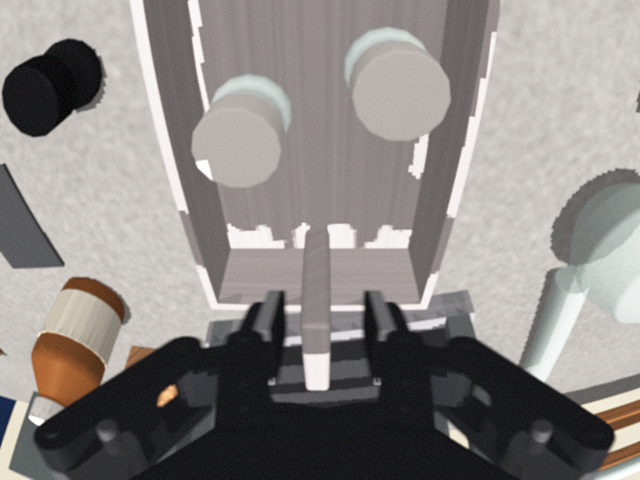

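```bash
python3 -m creep '[0,0,0,0,0,0,-1, 0,0,0,0,0,0,-1, 0,0,0,0,0,0,-1, 0,0,0,0,0,0,-1]'
cat >> h.py <<'E'
def carr(tx,ty,yaw,pitch,tz=0): # tail rack xy, yaw deg rel rack, pitch nose-up -> world (pos of tail, rot)
    return rack2w([tx,ty,tz]), RX*R.from_euler('ZY',[yaw,-pitch],degrees=True)
def tcp_for(rel,c): return c[0]+c[1].apply(rel[0]), c[1]*rel[1]
E
python3 - <<'E'
from h import *
o=manip.get_obs();print(o['tool_pos'],o['finger_gap'],o['gripper_force'],o['wrist_force'])
cy=R.from_euler('z',-3.2,degrees=True)
tail=np.array([500.6,-38,0])+cy.apply([-75,0,0]);print('tail rack',w2rack(tail))
T=R.from_rotvec(o['tool_rot']);p=o['tool_pos'];d=T.as_matrix()[:,2]
print('grasp pt in carrier',cy.inv().apply(p-11*d-tail)-[75,0,0])
rel=(cy.inv().apply(p-tail),cy.inv()*T)
np.savez('rel.npz',p=rel[0],r=rel[1].as_quat())
t=w2rack(tail);cur=(p,T)
for k in (carr(t[0],t[1],-11.2,5.5),carr(t[0],t[1],-11.2,10.5),carr(-163,14,-5.0,10.5),carr(-140,2,0,10.5),carr(-127.5,1,0,10.5),carr(-127.5,1,0,9)):
    cur=go(*tcp_for(rel,k),cur)
    print('  nose',np.round(w2rack(k[0]+k[1].apply([150,0,0])),1))
E
```

```text
clock: 3.98
tool_pos: [551.0, -38.3, 70.3]
tool_rot: [0.074, 2.654, -0.013]
wrist_force: [-8.9, -2.5, 12.2]
finger_gap: 0.109
gripper_force: 61.6
[551.02706069 -38.31220306  70.31811944] 0.10897056840966186 61.55703663825989 [-8.91929249 -2.51452029 12.22057328]
tail rack [-205.58507625   31.60611398    0.        ]
grasp pt in carrier [45.2200444  2.4590138 80.0401883]
dist [-7.3  0.4 11.7] turn [-0.3 -5.5  0. ] minrows 0.77 TOTAL shares [-0.029  0.002  0.047 -0.01  -0.183  0.   ]
  nose [-59.1   2.6  14.4]
dist [-7.6  0.4 10. ] turn [-0.3 -5.   0. ] minrows 0.7 TOTAL shares [-0.03   0.002  0.04  -0.009 -0.166  0.   ]
  nose [-60.9   3.   27.3]
dist [44.4  0.4  0. ] turn [0.  0.  6.2] minrows 1.06 TOTAL shares [0.177 0.002 0.    0.    0.    0.207]
  nose [-16.1   1.1  27.3]
dist [23.3  0.9 -0. ] turn [-0. -0.  5.] minrows 0.7 TOTAL shares [ 0.093  0.004 -0.    -0.    -0.     0.167]
  nose [ 7.5  2.  27.3]
dist [12.5  0.7  0. ] turn [0. 0. 0.] minrows 0.3 TOTAL shares [0.05  0.003 0.    0.    0.    0.   ]
  nose [20.   1.  27.3]
dist [ 2.3  0.3 -2.9] turn [-0.2  1.5 -0. ] minrows 0.21 TOTAL shares [ 0.009  0.001 -0.012 -0.007  0.05  -0.   ]
  nose [20.7  1.  23.5]
```

```bash
python3 -m creep '[-0.009,0,0.014,-0.002,-0.044,0,-1, -0.009,0,0.014,-0.002,-0.044,0,-1, -0.009,0,0.014,-0.002,-0.044,0,-1, -0.009,0,0.014,-0.002,-0.044,0,-1, -0.009,0.001,0.013,-0.003,-0.044,0,-1, -0.009,0.001,0.013,-0.003,-0.044,0,-1, -0.009,0.001,0.013,-0.003,-0.044,0,-1, -0.009,0.001,0.013,-0.002,-0.043,0,-1, 0,0,0,0,0,0,-1]'
cat >> h.py <<'E'
def carpose(n='scene',name=None):
    # carrier pose from depth: fit underside-less box via rim points & plate
    from scipy.optimize import least_squares
    c=shot(n,name);P=cloud(c);ms=nets.masks_of(n,'carrier')
    m=max(ms,key=lambda q:q['conf'])['region'];p=P[m];p=p[np.isfinite(p[:,0])]
    return c,P,p
E
python3 - <<'E'
from h import *
z=np.load('rel.npz');rel=(z['p'],R.from_quat(z['r']))
o=manip.get_obs();T=R.from_rotvec(o['tool_rot']);cr=T*rel[1].inv();tail=o['tool_pos']-cr.apply(rel[0])
print('implied tail',w2rack(tail),'nose',w2rack(tail+cr.apply([150,0,0])),o['wrist_force'],o['gripper_force'])
c,P,p=carpose('scene','lift')
p=w2rack(p);
k=p[p[:,2]>30]
for a in range(-220,-40,15):
    q=p[(p[:,0]>a)&(p[:,0]<a+15)]
    if len(q): print(a,len(q),np.round(np.percentile(q[:,2],[5,50,95])),np.round([q[:,1].min(),q[:,1].max()]))
E
```

```text
clock: 4.73
tool_pos: [535.3, -39.1, 94.4]
tool_rot: [0.071, 2.493, -0.021]
wrist_force: [-0.7, -0.1, -6.6]
finger_gap: 0.106
gripper_force: 58.6
implied tail [-208.61108443   30.56394604    4.87984013] nose [-63.42798564   1.52639477  28.93578414] [-0.6798413  -0.09795149 -6.59259969] 58.59199047088623
-220 231 [ 9. 38. 50.] [-18.  71.]
-205 386 [ 8. 15. 50.] [-16.  90.]
-190 281 [10. 18. 53.] [-14.  88.]
-175 172 [15. 42. 57.] [-4. 85.]
-160 146 [15. 36. 58.] [22. 81.]
-145 201 [17. 21. 60.] [25. 86.]
-130 205 [20. 23. 62.] [19. 76.]
-115 270 [22. 28. 66.] [-39.  73.]
-100 410 [ 25.  44. 114.] [-42.  70.]
-85 416 [ 28.  49. 111.] [-43.  68.]
-70 156 [30. 50. 74.] [10. 65.]
-55 1 [42. 42. 42.] [61. 61.]
```

View pics/lift.png

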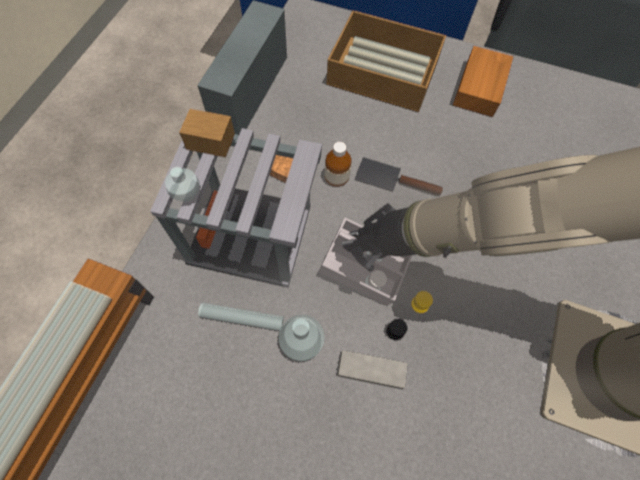

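Run:
```python
from h import *
z=np.load('rel.npz');rel=(z['p'],R.from_quat(z['r']))
cur=None
for k in (carr(-208,30.5,-11.2,10.5,0),carr(-163,14,-5.0,10.5),carr(-140,2,0,10.5),carr(-127.5,1,0,10.5),carr(-127.5,1,0,9)):
    cur=go(*tcp_for(rel,k),cur)
```

```text
dist [-1.9  0.4 -2.3] turn [ 0.  -1.3  0.2] minrows 0.18 TOTAL shares [-0.008  0.002 -0.009  0.001 -0.044  0.005]
dist [46.6  1.9  0. ] turn [0.  0.  6.2] minrows 1.12 TOTAL shares [0.186 0.007 0.    0.    0.    0.207]
dist [23.3  0.9 -0. ] turn [-0. -0.  5.] minrows 0.7 TOTAL shares [ 0.093  0.004 -0.    -0.    -0.     0.167]
dist [12.5  0.7  0. ] turn [0. 0. 0.] minrows 0.3 TOTAL shares [0.05  0.003 0.    0.    0.    0.   ]
dist [ 2.3  0.3 -2.9] turn [-0.2  1.5 -0. ] minrows 0.21 TOTAL shares [ 0.009  0.001 -0.012 -0.007  0.05  -0.   ]
```

```bash
python3 -m creep '[-0.004,0.001,-0.005,0,-0.022,0.003,-1, -0.004,0.001,-0.005,0,-0.022,0.003,-1, 0.023,0.001,0,0,0,0.031,-1, 0.023,0.001,0,0,0,0.031,-1, 0.023,0.001,0,0,0,0.031,-1, 0.023,0.001,0,0,0,0.031,-1, 0.023,0.001,0,0,0,0.031,-1, 0.023,0.001,0,0,0,0.031,-1, 0.023,0.001,0,0,0,0.031,-1, 0.023,0.001,0,0,0,0.031,-1]'
python3 - <<'E'
from h import *
z=np.load('rel.npz');rel=(z['p'],R.from_quat(z['r']))
o=manip.get_obs();T=R.from_rotvec(o['tool_rot']);cr=T*rel[1].inv();tail=o['tool_pos']-cr.apply(rel[0])
print('implied tail',w2rack(tail),'nose',w2rack(tail+cr.apply([150,0,0])))
c,P,p=carpose('scene','lift2')
p=w2rack(p)
q=p[(p[:,2]>40)]
for a in range(-200,20,15):
    q=p[(p[:,0]>a)&(p[:,0]<a+15)]
    if len(q): print(a,len(q),np.round(np.percentile(q[:,2],[5,50,95])),np.round([q[:,1].min(),q[:,1].max()]))
cur=None
for k in (carr(-140,2,0,10.5),carr(-127.5,1,0,10.5),carr(-127.5,1,0,9)):
    cur=go(*tcp_for(rel,k),cur)
E
```

```text
clock: 5.67
tool_pos: [579.3, -34.8, 93.7]
tool_rot: [-0.091, 2.478, 0.034]
wrist_force: [-0.6, -0.2, -6.7]
finger_gap: 0.109
gripper_force: 58.6
implied tail [-164.68158929   14.06176971    2.55451839] nose [-17.31736203   4.18729442  28.75145068]
-185 41 [ 2. 46. 48.] [-25.  46.]
-170 416 [ 6. 29. 48.] [-34.  74.]
-155 344 [ 6. 11. 50.] [-31.  74.]
-140 214 [10. 30. 53.] [-29.  73.]
-125 129 [15. 42. 57.] [-11.  72.]
-110 147 [15. 20. 59.] [20. 78.]
-95 199 [17. 21. 61.] [16. 77.]
-80 221 [20. 24. 63.] [14. 69.]
-65 291 [ 23.  35. 111.] [-43.  68.]
-50 419 [ 26.  49. 115.] [-43.  67.]
-35 397 [29. 54. 86.] [-42.  66.]
-20 39 [-1. 39. 60.] [-44.  65.]
dist [24.  -0.6 -2. ] turn [ 0.2 -0.4  4. ] minrows 0.58 TOTAL shares [ 0.096 -0.002 -0.008  0.006 -0.013  0.132]
dist [12.5  0.7  0. ] turn [0. 0. 0.] minrows 0.3 TOTAL shares [0.05  0.003 0.    0.    0.    0.   ]
dist [ 2.3  0.3 -2.9] turn [-0.2  1.5 -0. ] minrows 0.21 TOTAL shares [ 0.009  0.001 -0.012 -0.007  0.05  -0.   ]
```

```bash
python3 -m creep '[0.018,-0.002,-0.004,0.001,-0.003,0.016,-1, 0.018,-0.002,-0.004,0.001,-0.003,0.016,-1, 0.018,-0.002,-0.003,0.001,-0.003,0.016,-1, 0.018,-0.002,0,0.001,-0.003,0.016,-1, 0.018,-0.002,0,0.001,-0.001,0.016,-1, 0.018,-0.002,0,0.001,0,0.016,-1, 0.018,-0.001,0,0,0,0.018,-1, 0.02,0,0,0,0,0.018,-1, 0,0,0,0,0,0,-1]'
python3 - <<'E'
from h import *
z=np.load('rel.npz');rel=(z['p'],R.from_quat(z['r']))
o=manip.get_obs();T=R.from_rotvec(o['tool_rot']);cr=T*rel[1].inv();tail=o['tool_pos']-cr.apply(rel[0])
print('implied tail',w2rack(tail),'nose',w2rack(tail+cr.apply([150,0,0])))
c,P,p=carpose('scene','lift3')
p=w2rack(p)
for a in range(-200,20,15):
    q=p[(p[:,0]>a)&(p[:,0]<a+15)]
    if len(q): print(a,len(q),np.round(np.percentile(q[:,2],[5,50,95])),np.round([q[:,1].min(),q[:,1].max()]))
cur=None
for k in (carr(-127.5,-1,0,10.5),carr(-127.5,-1,0,9)):
    cur=go(*tcp_for(rel,k),cur)
E
```

```text
clock: 6.52
tool_pos: [616.1, -39.5, 91.3]
tool_rot: [-0.171, 2.467, 0.064]
wrist_force: [1.0, 1.7, -1.8]
finger_gap: 0.107
gripper_force: 59.1
implied tail [-128.33587893   -2.85187849   -0.64729392] nose [19.16034596 -3.08409406 26.64390832]
-140 317 [ 7. 36. 45.] [-50.  58.]
-125 383 [ 3.  8. 47.] [-51.  59.]
-110 261 [ 6. 16. 49.] [-49.  58.]
-95 187 [ 9. 33. 53.] [-44.  58.]
-80 134 [12. 27. 56.] [ 1. 58.]
-65 192 [14. 18. 58.] [ 4. 58.]
-50 217 [17. 21. 60.] [ 3. 58.]
-35 257 [19. 27. 65.] [-53.  58.]
-20 369 [ 22.  43. 112.] [-53.  93.]
-5 248 [24. 34. 70.] [-90.  58.]
10 16 [27. 30. 68.] [22. 44.]
dist [0.7 2.  0.5] turn [0.  0.  0.1] minrows 0.05 TOTAL shares [0.003 0.008 0.002 0.    0.001 0.004]
dist [ 2.3  0.3 -2.9] turn [-0.2  1.5 -0. ] minrows 0.21 TOTAL shares [ 0.009  0.001 -0.012 -0.007  0.05  -0.   ]
```

View pics/lift3.png

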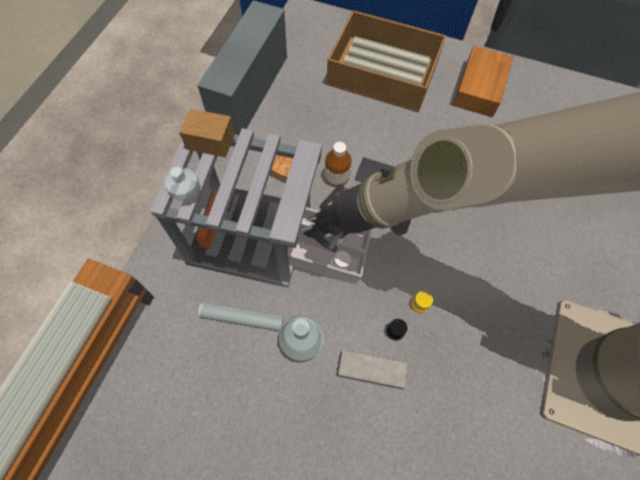

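```bash
python3 -m creep '[0.003,0,-0.004,-0.002,0.017,0,-1, 0.003,0,-0.004,-0.002,0.017,0,-1, 0.003,0,-0.004,-0.002,0.017,0,-1, 0,0,0,0,0,0,-1, 0,0,0,0,0,0,-0.6, 0,0,0,0,0,0,-0.2, 0,0,0,0,0,0,0, 0,0,0,0,0,0,0, 0,0,0,0,0,0,0,0,0,0,0,0,0,0]'
python3 - <<'E'
from h import *
o=manip.get_obs();T=R.from_rotvec(o['tool_rot']);print('tcp rack',w2rack(o['tool_pos']),RX.inv().apply(T.as_matrix()[:,2]))
for n in('scene','top'):
    c,P,p=carpose(n,'rel_'+n)
    p=w2rack(p)
    print(n)
    for a in range(-155,40,15):
        q=p[(p[:,0]>a)&(p[:,0]<a+15)]
        if len(q): print(a,len(q),np.round(np.percentile(q[:,2],[5,50,95])),np.round([q[:,1].min(),q[:,1].max()]))
E
```

```text
clock: 7.45
tool_pos: [617.9, -39.6, 88.1]
tool_rot: [-0.172, 2.494, 0.064]
wrist_force: [-0.0, -0.5, -0.3]
finger_gap: 0.499
gripper_force: 0.0
tcp rack [-16.04986027  -0.88834823  88.10723805] [ 0.59976472  0.00363184 -0.80016817]
scene
-140 314 [ 4. 37. 46.] [-51.  58.]
-125 394 [ 3.  7. 47.] [-51.  58.]
-110 271 [ 5. 13. 49.] [-50.  58.]
-95 185 [ 8. 32. 52.] [-48.  59.]
-80 113 [11. 31. 54.] [-0. 58.]
-65 167 [12. 17. 56.] [10. 59.]
-50 178 [15. 20. 59.] [-49.  58.]
-35 264 [ 17.  27. 107.] [-50.  58.]
-20 314 [ 19.  45. 109.] [-50.  92.]
-5 207 [21. 26. 68.] [-50.  59.]
10 26 [23. 26. 66.] [20. 47.]
top
-140 47 [10. 42. 46.] [36. 55.]
-125 92 [ 1.  6. 48.] [35. 55.]
-110 69 [ 5.  7. 51.] [35. 53.]
-95 37 [ 7. 13. 52.] [46. 54.]
-80 70 [ 9. 13. 54.] [35. 54.]
-65 15 [10. 13. 15.] [38. 49.]
-50 41 [ 16. 102. 142.] [-5. 37.]
-35 97 [ 18. 104. 108.] [-52.  21.]
-20 318 [ 19.  23. 109.] [-55.  54.]
-5 450 [ 20.  24. 104.] [-55.  54.]
10 197 [22. 26. 57.] [-52.  50.]
```

Run:
```python
from h import *
o=manip.get_obs();T=R.from_rotvec(o['tool_rot']);p=w2rack(o['tool_pos'])
cur=go(rack2w(p+[-48,0,66]),T)
cur=go(rack2w([-185,-1,130]),tool(8,25),cur)
cur=go(rack2w([-165,-1,43]),tool(8,25),cur)
```

```text
dist [-47.5  -6.7  66. ] turn [0. 0. 0.] minrows 1.96 TOTAL shares [-0.19  -0.027  0.264  0.     0.     0.   ]
dist [-119.8  -17.   -24. ] turn [-1.9 11.7  0.1] minrows 2.96 TOTAL shares [-0.479 -0.068 -0.096 -0.064  0.39   0.002]
dist [ 19.8   2.8 -87. ] turn [0. 0. 0.] minrows 2.14 TOTAL shares [ 0.079  0.011 -0.348  0.     0.     0.   ]
```

```bash
python3 -m creep '[-0.048,-0.007,0.066,0,0,0,0, -0.048,-0.007,0.066,0,0,0,0, -0.048,-0.007,0.066,0,0,0,0, -0.048,-0.007,0.066,0,0,0,0, -0.12,-0.017,0,-0.016,0.098,0,0, -0.12,-0.017,0,-0.016,0.098,0,0, -0.12,-0.017,-0.03,-0.016,0.098,0,0, -0.12,-0.017,-0.06,-0.016,0.098,0,0, 0,0,0,0,0,0,0]'
python3 - <<'E'
from h import *
o=manip.get_obs();p=w2rack(o['tool_pos']);print(p,o['joints'],o['finger_gap'])
cur=go(rack2w([-160,-1,43]),tool(8,25))
for n in('top','scene'):
    c,P,q=carpose(n,'rt_'+n);q=w2rack(q);
    i=q[(q[:,2]>38)&(q[:,2]<75)];r=hull_rect(i);print(n,np.round(r[0],1),np.round(r[1],1),round(r[2],1))
    for a in (-140,-125,-80,-40,-10,10):
        t=q[(q[:,0]>a)&(q[:,0]<a+15)]
        if len(t): print(a,np.round(np.percentile(t[:,2],[5,95])),np.round([t[:,1].min(),t[:,1].max()]),np.round(t[:,0].min()))
E
```

```text
clock: 8.4
tool_pos: [445.8, -63.9, 129.4]
tool_rot: [-0.187, 2.707, 0.042]
wrist_force: [-0.9, 0.4, -0.7]
finger_gap: 0.5
gripper_force: 0.0
[-189.88504804   -1.03312955  129.3740333 ] [-0.12769954 -0.24718909  0.22639334  2.36664513 -0.0811391   0.60040118
  1.86941182] 0.499698261430282
dist [ 29.6   4.2 -86.4] turn [-0.  -0.4  0.1] minrows 2.19 TOTAL shares [ 0.118  0.017 -0.345 -0.    -0.014  0.003]
top [-61.1  -0.4] [110.1 148.5] 89.9
-140 [ 8. 47.] [-55.  54.] -135.0
-125 [ 2. 46.] [-55.  55.] -125.0
-80 [ 9. 54.] [-55.  55.] -80.0
-40 [ 15. 104.] [-63.  55.] -40.0
-10 [ 19. 108.] [-55.  54.] -10.0
10 [22. 62.] [-51.  50.] 10.0
scene [-61.7   2.2] [147.  112.5] 0.0
-140 [ 4. 46.] [-76.  58.] -138.0
-125 [ 3. 46.] [-78.  58.] -125.0
-80 [11. 54.] [-54.  58.] -80.0
-40 [ 16. 105.] [-85.  58.] -40.0
-10 [21. 98.] [-87.  76.] -10.0
10 [23. 67.] [21. 46.] 10.0
```

View pics/rt_scene.png

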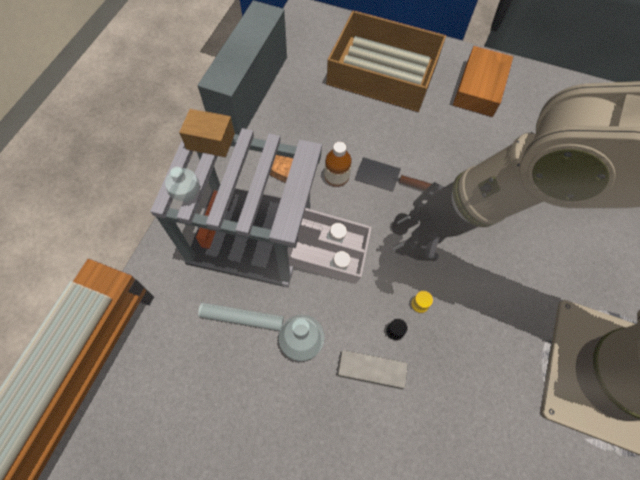

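```bash
python3 -m creep '[0.02,0.003,-0.09,0,-0.007,0,0, 0.03,0.004,-0.09,0,-0.007,0.003,0, 0.03,0.006,-0.09,0,0,0,0, 0.03,0.006,-0.09,0,0,0,0, 0.02,0.003,0,0,0,0,0, 0.01,0.0014,0,0,0,0,0, 0,0,0,0,0,0,0]'
python3 - <<'E'
from h import *
o=manip.get_obs();p=w2rack(o['tool_pos']);print(p,o['joints'],o['finger_gap'],RX.inv().apply(o['wrist_force']))
E
```

```text
clock: 9.18
tool_pos: [486.3, -57.4, 42.7]
tool_rot: [-0.19, 2.692, 0.041]
wrist_force: [0.7, 0.0, 0.1]
finger_gap: 0.503
gripper_force: 0.0
[-148.89017489   -0.20114788   42.68153476] [-0.2008917   0.0290096   0.2970466   2.37236692 -0.3419965   0.32589585
  2.10768249] 0.5030495125614799 [ 0.66161975 -0.07311351  0.0704298 ]
```

```bash
python3 -m creep '[0.02,0.003,-0.016,0,0,0,0, 0.02,0.003,0,0,0,0,0, 0.02,0.003,0,0,0,0,0, 0.02,0.003,0,0,0,0,0, 0.02,0.003,0,0.004,-0.03,0,0, 0.02,0.003,0,0.004,-0.03,0,0, 0.02,0.003,0,0.004,-0.03,0,0,0.02,0.003,0,0.004,-0.03,0,0]'
cat >> h.py <<'E'
def rep():
    o=manip.get_obs();p=w2rack(o['tool_pos']);T=R.from_rotvec(o['tool_rot']);zz=RX.inv().apply(T.as_matrix()[:,2])
    print('clk',o['clock'],'tcp',np.round(p,1),'lean',np.round(np.degrees(np.arctan2(zz[0],-zz[2])),1),'y/x',round(zz[1],3),'F',np.round(RX.inv().apply(o['wrist_force']),1),'M',np.round(o['moment'],2))
    for n in('top','scene'):
        c,P,q=carpose(n);z=w2rack(P[np.isfinite(P[...,0])])
        q=w2rack(q);q=q[abs(q[:,1])<62]
        print(n,'tail edge x',np.round(np.percentile(q[q[:,2]>35][:,0],1),1) if len(q) else '')
        for a in range(-135,45,30):
            t=q[(q[:,0]>a)&(q[:,0]<a+15)]
            if len(t): print('  ',a,len(t),np.round(np.percentile(t[:,2],[5,95])),np.round([t[:,1].min(),t[:,1].max()]))
E
python3 -c "
from h import *
rep()"
```

```text
clock: 9.85
tool_pos: [524.3, -51.4, 38.2]
tool_rot: [-0.185, 2.63, 0.048]
wrist_force: [-6.5, 0.3, -0.6]
finger_gap: 0.502
gripper_force: 3.3
clk 9.85 tcp [-110.4    0.5   38.2] lean 29.0 y/x 0.0 F [-6.4  1.2 -0.6] M [-0.25  1.75  0.02]
top tail edge x -101.0
   -105 293 [14. 47.] [-55.  55.]
   -75 458 [ 6. 51.] [-55.  55.]
   -45 288 [13. 58.] [-55.  55.]
   -15 589 [ 17. 108.] [-55.  55.]
   15 98 [24. 30.] [-51.  51.]
scene tail edge x -99.8
   -105 273 [14. 47.] [-52.  59.]
   -75 348 [ 8. 52.] [-53.  59.]
   -45 227 [15. 58.] [-52.  59.]
   -15 491 [ 20. 104.] [-53.  59.]
   15 3 [24. 27.] [25. 28.]
```

```bash
python3 -m creep '[0.02,0.003,0,0.004,-0.03,0,0, 0.02,0.003,0,0.004,-0.03,0,0, 0.02,0.003,0,0.004,-0.03,0,0, 0.016,0.002,0.004,0.004,-0.03,0,0, 0.016,0.002,0.004,0.004,-0.03,0,0, 0.016,0.002,0.004,0,0,0,0, 0.016,0.002,0,0,0,0,0, 0.016,0.002,0,0,0,0,0]'
python3 -c "
from h import *
rep()"
```

```text
clock: 10.72
tool_pos: [558.7, -47.7, 40.5]
tool_rot: [-0.178, 2.553, 0.052]
wrist_force: [-15.1, -1.2, 7.2]
finger_gap: 0.497
gripper_force: 6.6
clk 10.7167 tcp [-75.8  -0.6  40.5] lean 33.4 y/x -0.001 F [-15.2   0.9   7.2] M [-0.37  2.41  0.04]
top tail edge x -67.2
   -75 227 [36. 50.] [-58.  54.]
   -45 507 [ 9. 56.] [-56.  54.]
   -15 289 [18. 65.] [-56.  54.]
   15 87 [ 24. 224.] [-52.  53.]
scene tail edge x -60.1
   -75 19 [55. 60.] [-26.  55.]
   -45 435 [18. 60.] [-53.  58.]
   -15 217 [21. 65.] [-52.  58.]
   15 2 [24. 26.] [24. 27.]
```

```bash
python3 -c "
from h import *
rep()
shot('scene','mid')"
```

```text
clk 10.9167 tcp [-73.6  -0.2  41.7] lean 33.6 y/x -0.002 F [-1.1 -0.  -0.2] M [-0.1   0.64 -0.02]
top tail edge x -55.3
   -45 457 [24. 68.] [-56.  54.]
   -15 322 [22. 67.] [-56.  54.]
   15 71 [ 20. 225.] [-52.  49.]
scene tail edge x -54.8
   -45 450 [26. 69.] [-53.  58.]
   -15 272 [24. 67.] [-53.  58.]
   15 13 [21. 24.] [20. 35.]
```

View pics/mid.png

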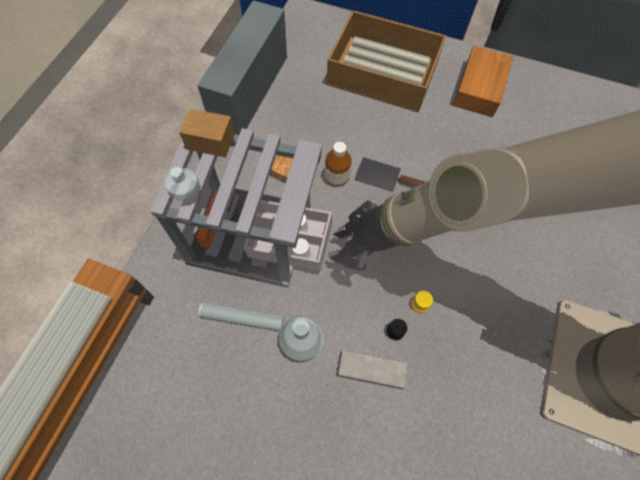

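```bash
python3 -m creep '[0.02,0.0028,0.004,0.004,-0.03,0,0, 0.02,0.0028,0,0.004,-0.03,0,0, 0.02,0.0028,0,0.004,-0.03,0,0, 0.02,0.0028,0,0.004,-0.03,0,0, 0.02,0.0028,0,0.004,-0.03,0,0, 0.02,0.0028,0,0,0,0,0, 0.02,0.0028,0,0,0,0,0, 0.02,0.0028,0,0,0,0,0, 0.02,0.0028,0,0,0,0,0, 0.016,0.0022,0,0,0,0,0]'
python3 -c "
from h import *
rep()"
```

```text
clock: 12.0
tool_pos: [609.3, -41.3, 47.6]
tool_rot: [-0.177, 2.486, 0.062]
wrist_force: [-3.5, 0.1, -2.6]
finger_gap: 0.504
gripper_force: 1.4
clk 12.0 tcp [-24.9  -1.3  47.6] lean 37.3 y/x 0.003 F [-3.4  0.6 -2.6] M [-0.21  1.43 -0.03]
top tail edge x -19.4
   -15 363 [23. 68.] [-57.  53.]
   15 94 [ 19. 224.] [-53.  47.]
scene tail edge x -15.0
   -15 424 [23. 67.] [-53.  56.]
```

```bash
python3 -m creep '[0.012,0.0018,-0.002,0,0,0,0, 0.012,0.0018,-0.002,0,0,0,0, 0.012,0.0018,-0.002,0,0,0,0, 0.012,0.0018,-0.002,0,0,0,0, 0.012,0.0018,-0.002,0,0,0,0, 0.012,0.0018,-0.002,0,0,0,0, 0.012,0.0018,-0.002,0,0,0,0, 0.01,0.0014,-0.002,0,0,0,0,  0.01,0.0014,0,0,0,0,0, 0,0,0,0,0,0,0]'
cat >> h.py <<'E'
def stopfront():
    c=shot('scene');P=cloud(c);img=c['frame'].astype(int);q=w2rack(P.reshape(-1,3)).reshape(P.shape)
    m=(img[...,0]>img[...,2]*1.6)&(abs(q[...,1])<60)&(q[...,2]>53)&(q[...,2]<62)&(q[...,0]>150)&(q[...,0]<215)
    r=hull_rect(q[m]);print('stop top',len(q[m]),np.round(r[0],1),np.round(r[1],1),'x pct',np.round(np.percentile(q[m][:,0],[2,98]),1))
    m=(abs(q[...,1])<62)&(q[...,2]>50)&(q[...,2]<66)&(q[...,0]<172)&(q[...,0]>-40)&(img[...,0]<img[...,2]*1.4)
    t=q[m];print('rim x',np.round(np.percentile(t[:,0],[1,99]),1),'y',np.round(np.percentile(t[:,1],[1,99]),1),np.round(np.percentile(t[:,2],[50]),1))
E
python3 -c "
from h import *
rep();stopfront()"
```

```text
clock: 13.03
tool_pos: [636.3, -37.9, 45.0]
tool_rot: [-0.176, 2.483, 0.06]
wrist_force: [-1.8, -1.0, 1.8]
finger_gap: 0.498
gripper_force: 1.1
clk 13.0333 tcp [ 2.3 -1.8 45. ] lean 37.4 y/x 0.002 F [-1.9 -0.7  1.8] M [-0.15  0.73 -0.05]
top tail edge x 10.2
scene tail edge x 11.9
stop top 187 [185.6   2.1] [ 19.1 110.5] x pct [176.  194.1]
rim x [-16.7 161.1] y [-54.4  55.5] [58.1]
```

```bash
python3 -m creep '[0.008,0.0011,0,0,0,0,0, 0.008,0.0011,0,0,0,0,0, 0.008,0.0011,0,0,0,0,0, 0.008,0.0011,0,0,0,0,0, 0.006,0.001,0,0,0,0,0, 0,0,0,0,0,0,0]'
python3 -c "
from h import *
rep();stopfront()"
```

```text
clock: 13.78
tool_pos: [645.2, -36.2, 44.1]
tool_rot: [-0.177, 2.485, 0.061]
wrist_force: [-3.7, -0.7, 1.1]
finger_gap: 0.502
gripper_force: 1.8
clk 13.7833 tcp [11.4 -1.3 44.1] lean 37.3 y/x 0.003 F [-3.8 -0.2  1.1] M [-0.14  1.02 -0.02]
top tail edge x 65.7
   15 1 [223. 223.] [12. 12.]
scene tail edge x 37.3
stop top 187 [184.9   1.6] [112.   19.7] x pct [175.5 194.3]
rim x [-10.5 169.1] y [-54.4  55.9] [55.3]
```

```bash
python3 -m creep '[0.006,0.0008,0,0,0,0,0, 0.006,0.0008,0,0,0,0,0, 0.006,0.0008,0,0,0,0,0]'; python3 -m creep '[0.003,0.0004,0,0,0,0,0, 0.003,0.0004,0,0,0,0,0]'
python3 -c "
from h import *
rep();stopfront()"
```

```text
clock: 14.28
tool_pos: [649.6, -35.6, 44.1]
tool_rot: [-0.177, 2.485, 0.061]
wrist_force: [-5.8, -0.6, 1.6]
finger_gap: 0.503
gripper_force: 2.9
clock: 14.45
tool_pos: [650.5, -35.4, 43.9]
tool_rot: [-0.177, 2.486, 0.062]
wrist_force: [-22.0, -2.9, 15.0]
finger_gap: 0.503
gripper_force: 10.9
clk 14.45 tcp [16.8 -1.3 43.9] lean 37.3 y/x 0.003 F [-22.2   0.2  15. ] M [-0.17  2.22  0.03]
top tail edge x 65.9
scene tail edge x 37.3
stop top 158 [186.9   2. ] [ 17.9 111. ] x pct [177.3 194.2]
rim x [ -4.8 170.7] y [-54.7  55.6] [55.5]
```

```bash
python3 -m creep '[-0.004,-0.0006,0,0,0,0,0, -0.02,-0.003,0,0,0,0,0, -0.04,-0.006,0.03,0,0,0,0, -0.08,-0.011,0.05,0,0,0,0, -0.1,-0.014,0.05,0,0,0,0, -0.12,-0.017,0.06,0,0,0,0, -0.12,-0.017,0.06,0,0,0,0, -0.12,-0.017,0.06,0,0,0,0, 0,0,0,0,0,0,0]'
python3 - <<'E'
from h import *
rep();stopfront()
c=shot('scene','end_s');d=shot('top','end_t')
a=c['frame'][120:300,150:350,::-1];b=d['frame'][40:260,260:440,::-1]
im=np.hstack([cv2.resize(a,(400,360),interpolation=cv2.INTER_CUBIC),cv2.resize(b,(295,360),interpolation=cv2.INTER_CUBIC)])
cv2.imwrite('pics/end.png',im)
for n,c in (('scene',c),('top',d)):
    q=w2rack(cloud(c).reshape(-1,3));m=(abs(q[:,1])<56)&(q[:,0]>14)&(q[:,0]<60)&(q[:,2]<100)&(q[:,2]>45)
    for h in nets.masks_of(n,'jar_a')[:5]: print(n,h['conf'],np.round(np.nanmedian(q.reshape(480,640,3)[h['region']],0)))
    t=q[(abs(q[:,1])<50)&(q[:,2]>52)&(q[:,2]<63)&(q[:,0]<120)&(q[:,0]>5)]
    if len(t): print(n,'tail rim x',np.round(np.percentile(t[:,0],[0,2,10]),1),'z',np.round(np.percentile(t[:,2],[5,50,95]),1),len(t))
E
```

```text
clock: 15.45
tool_pos: [498.4, -58.2, 125.4]
tool_rot: [-0.176, 2.479, 0.057]
wrist_force: [0.5, -1.1, 0.8]
finger_gap: 0.498
gripper_force: 0.0
clk 15.45 tcp [-137.    -2.6  125.4] lean 37.7 y/x -0.001 F [ 0.4 -1.2  0.8] M [-0.13  0.59 -0.06]
top tail edge x 53.9
   15 2 [225. 226.] [10. 12.]
scene tail edge x 36.1
   15 3 [224. 226.] [43. 54.]
stop top 161 [188.9   1.6] [ 18.5 110.8] x pct [177.4 194.1]
rim x [ 38.5 170.5] y [-54.6  55.7] [55.4]
scene 0.9 [-219.  139.   37.]
scene 0.8 [-257.   76.   36.]
scene 0.74 [ 83. -24.  53.]
scene 0.62 [-55. 203.  66.]
scene tail rim x [54.8 57.  62.9] z [52.3 54.6 57. ] 272
top 0.87 [-258.   68.   37.]
top 0.76 [ 84. -29.  53.]
top 0.66 [74. 26. 54.]
top 0.57 [-202.  -94.   37.]
top 0.52 [-220.  131.   37.]
top tail rim x [64.9 65.6 68.7] z [52.4 54.4 57.1] 426
```

View pics/end.png

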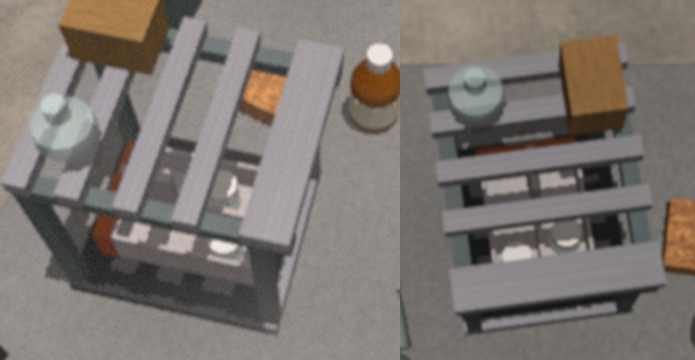

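```bash
python3 -c "
from rig import manip
print(manip.close_job())"
```

```text
the job is handed in; nothing more can be done
None
```

The job is handed in at about 16 s of the 48 s. The last camera check showed the carrier lying flat behind the sill, square against the stop bar with both jars upright; by the images the bar moved about 2 mm at most, against the 7 mm allowed. I did not re-measure the other things on the bench, and no verdict came back.

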